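Pulse the hazelnut grinder by its bayonet lid

ROBOT

A 6-joint arm with a two-finger parallel gripper is mounted at the origin on the work surface. World frame = base frame: x ahead of the robot, y to its left, z up, the work surface at z = 0. Lengths are in mm, angles in rad, forces in N, time in s.
With the tool pointing down it reaches from about 350 to 775 mm from the base axis. Payload 7.3 kg.
Tool frame: the origin (TCP) lies midway between the tips of the shut fingers; the grasp point (between the pads) lies 19 mm behind it (bot.tcp_to_grasp is the distance from the TCP to the grasp point, in mm); z points along the fingers, y is the line along which they close (so a half turn about z gives the same grasp; the last joint's range is limited). The gripper opens to 92 mm and grips with 3 to 60 N. Pads are 19 mm wide; open, the fingers measure 130 mm over their backs; the gripper's body (75 mm by 190 mm) begins 47 mm behind the grasp point.
Start: joints at [0.999, 0.342, 1.524, -0, 1.275, -0.146], TCP at [216.839, 478.148, 226.741] pointing down, gripper open.
Joint ranges: [-2.53, 2.53], [-0.77, 2.02], [0.04, 2.7], [-1, 4.14], [0.28, 2.66], [-3.11, 3.11]. Speed limits (rad/s): [2.57, 2.57, 3.14, 3.14, 3.14, 3.14].

INTERFACE

Orientations are given as [roll, pitch, yaw] about the fixed x, y, z axes, in that order (R = Rz(yaw) Ry(pitch) Rx(roll)).
In Python, from plant import bot, viewer gives the robot as it stands. The module is installed in compiled form; this text tells all that it offers.
- The arm moves only by the shell command python3 -m handwheel 'ROWS'. ROWS is text: rows parted by semicolons, each of 7 numbers parted by spaces: the shift along the tool's x, y, z scaled (see below), then the turn, a rotation vector about the tool's x, y, z scaled (see below), then the opening, from -1 (shut) to 1 (fully open), so that 0 is half open. In form: tx ty tz rx ry rz gripper; .... A call has 1 to 8 rows; each row is the pose to reach, as a shift and turn from the pose commanded when the call began, along the tool's axes at that moment, turning the shorter way round; what a row does not reach only later rows make up. The controller multiplies each number of a shift by 10 cm and each number of a turn by pi rad. A row lasts 1/12 s, in which the tool goes at most 41.7 mm and 7.16 degrees, less where a joint would pass 70% of its speed; a pose out of reach is approached as far as the arm can. A call with a number of a shift or a turn outside -1 to 1 is refused whole. A call with a gripper value outside its range is refused whole. The fingers move at their own pace and stop on an object; the grip force is fixed at half the most. Time passes only in rows, so rows that repeat a pose let the fingers close. It gives the time, the measured TCP pose, the force, the opening and the grip force at its end, in the units of the state.
- bot.get_obs(): the state, without advancing time (a new reading comes with each control period).
- viewer.capture(name): name is "scene" or "top" or "wrist"; returns a dict with "frame" (420x560x3 uint8, red, green, blue), "fov_y" (degrees; the focal length in pixels is half the picture's height over the tangent of half this angle, whatever the lens; pixels are square), "cx", "cy" (the principal point, pixels), "dist_coeffs" ([k1, k2, p1, p2, k3] as OpenCV has them; the pictures are not rectified), "T" (4x4, takes a point from camera to world coordinates). Camera axes: x right, y down, z forward; pixel columns grow to the right and rows downward; lengths in mm; the calibration is good to about 2 mm. A picture is of the moment at which its call begins. There is no depth.
- bot.close_job(): hands the job in; it is judged then, once.
Trained networks look in a picture, given as the dict that the camera call returned (one of the last four; its "shot" number tells which), for a name from the list of things; names that differ only in an ending like _2 or _b are one class to them, and where a whole thing is asked for, a point or a joint stands for the part that bears it (a point fixed in the world has none). Each returns a list of dicts, best first, with "score" (0 to 1); they miss things now and then, are a little off and sometimes report something else, mostly with a low value. They report only what shows in the picture. A call takes as long as a camera call. They do not tell look-alikes from the thing itself.
- viewer.recognise(target, picture): "centre" ([column, row] in pixels, amid what is visible of it).
- viewer.cut_out(target, picture): "pixels" (420x560 bool, what is visible of it) and "centre" ([column, row] in pixels, amid what is visible of it).
The state is a dict: "time": time; "joint_positions": joint angles; "dq": joint speeds; "tau": joint torques, N m; "tool_pos": TCP position; "tcp_rot": TCP orientation; "contact_force": force on the tool from outside, world axes, zero at the start; "moment": the same for the moment, N m; "grip_width": finger opening in mm; "finger_force": force on a finger pad.
Only numpy, scipy, OpenCV 4.12 (cv2) and the standard library are available. Lean on these libraries where they do the work, as an engineer would, in place of code of your own. Each camera call takes 0.05 s, during which the arm holds its last target. There are 200 camera calls.

TASK

Run the nut grinder on pulse: take the grinder's lid (the one with the straight bar grip), set it down into the grinder's collar with its two lugs through the two gates until it sits flat, then turn it clockwise (seen from above) against its spring until the pointers stand at the raised dots on the collar, half-way to the lock. Hold it there by the grip and finish while still holding it; do not let it click on into the lock, and leave the other things on the counter where they are.

Things in the scene. Friction and masses are not known exactly. Their poses are not given: they have to be found in the camera images.
- lid_grip (a point): Centre of the straight bar grip on the grinder's loose grey plastic lid (160 g); 36 mm above the counter as the lid stands there. x runs along the bar, z up; a half turn makes no difference. The bar is 64 mm long (x), 22 mm wide (y) and 34 mm high with upright sides; it stands on a round flange 105 mm across, 5 mm thick, whose top is 17 mm below this point.
- lid_lug (a point): Middle of the lug at the lid's +x end, in line with the bar, a like one at -x: 12 mm wide, 5 mm thick, 98 mm over both. They stand out from the round skirt (86 mm across, 80 mm at its foot, 14 mm deep) under the flange; their undersides are 11.5 mm below the flange's underside. A black pointer rib lies on the flange over each lug. Same axes as lid_grip.
- collar (a point): Centre of the top rim of the nut grinder's black collar, 170 mm above the counter, 121 mm across; z up. The grinder (steel motor base 143 mm across, steel bowl, black switch column to 156 mm at its +x side) is fixed where it stands. The lid goes in from above, its bar along this x axis. Seated, its flange lies on the rim, lid_grip 22 mm above this point (33 mm while the lugs still stand on the lip).
- gate (a point): Middle of the gate at the collar's +x, rim height, a like one at -x: 21 mm wide openings for the lugs in the collar's lip (5 mm thick, hole 90 mm across), each with a white wedge on the outer edge. From here the seated lid turns clockwise only, seen from above (stops bar the other way), under the lip with 1.5 mm of play up and down. Same axes as collar.
- pulse_dot (a point): Small raised white dot on the collar's rim, 37 degrees clockwise from the gate at +x, a like one across from it; the lid's pointers stand at the dots at pulse. After 6 degrees from the gate's middle the lugs meet the dogs of the sprung pulse ring and push it along; at about 50 degrees they meet a spring detent, and at about 74 degrees (raised white bars) they click into the lock.
- pulse_ring (a joint): Turn of the pulse ring inside the collar, rad, 0 at rest, growing clockwise seen from above as the lid's lugs push it: the lid's turn from the middle of the gates less about 0.11. Pulse is 0.53 (the dots); the detent begins at about 0.76; clicked into the lock at about 1.16. Its spring turns ring and lid back when let go: 0.07 N m at rest, 0.14 N m at pulse.
- jar_lid_c (a point): Bystander: grey plastic lid of a storage jar, 96 mm across, 42 mm high, with a round knob and no bar; it lies on the other side of the counter from the grinder's lid. Point half-way up.
- nut_dish: Bystander: white ceramic dish of hazelnuts, 80 mm across, 40 mm high. Centre of its underside.
- spatula: Bystander: broad steel spatula 250 mm long with a wooden handle, lying flat. Middle of its length.
- pastry_brush: Bystander: pastry brush 200 mm long, lying flat. Middle of its length.
- gift_box: Bystander: cardboard gift box 110 x 140 x 35 mm. Centre of its underside.
- cocoa_jar: Bystander: closed jar 72 mm across, 110 mm high. Centre of its underside.
- scoop: Bystander: small steel scoop with a wooden handle, 150 mm long, 47 mm high.
Things that resemble listed ones, but are neither listed nor needed, are in the scene too. Leave any red or yellow look-alike of the part that bears lid_grip alone.

How it is judged:
By the outcome, as a careful person would: the job done as asked, in the order asked, and still so for the second after the job is handed in, while the arm keeps its last pose, push and grip.
It also fails if it takes over 45 s, if anything falls off the work surface, if the arm or the gripper's body presses on something with over 40 N, if the wrist force passes 120 N, or if a joint passes its speed limit or range.

## Working session

There is one attempt and no reset: what is moved stays moved. The work goes in short steps, Python scripts to look and compute and a shell command to move; the robot and the scene stay as the last step left them, time stands still between calls to the robot, and variables do not carry over. Pictures are saved under pics/ and viewed, at most 13 in all, crops included, and the job is handed in when it is done.

```bash
mkdir -p pics
cat > h.py <<'E'
import numpy as np, cv2
from scipy.spatial.transform import Rotation as R
from plant import bot, viewer
def K(c):
    f=c["frame"].shape[0]/2/np.tan(np.radians(c["fov_y"])/2)
    return np.array([[f,0,c["cx"]],[0,f,c["cy"]],[0,0,1]])
def ray(c,p,z):
    u=cv2.undistortPoints(np.array([[p]],float),K(c),np.array(c["dist_coeffs"],float))[0,0]
    T=np.array(c["T"]);d=T[:3,:3]@[u[0],u[1],1];o=T[:3,3]
    return o+d*(z-o[2])/d[2]
def proj(c,P):
    T=np.linalg.inv(np.array(c["T"]));r,_=cv2.Rodrigues(T[:3,:3])
    return cv2.projectPoints(np.array(P,float).reshape(-1,1,3),r,T[:3,3],K(c),np.array(c["dist_coeffs"],float))[0][:,0]
def save(c,n,crop=None,s=1):
    f=c["frame"][:,:,::-1]
    if crop: x0,y0,x1,y1=crop; f=f[y0:y1,x0:x1]
    cv2.imwrite("pics/"+n,cv2.resize(f,None,fx=s,fy=s,interpolation=cv2.INTER_CUBIC))
def delta(pos,Rt):
    o=bot.get_obs(); R0=R.from_euler('xyz',o["tcp_rot"])
    return R0.inv().apply(np.array(pos)-o["tool_pos"])/100,(R0.inv()*Rt).as_rotvec()/np.pi
def down(yaw): return R.from_euler('xyz',[np.pi,0,yaw])
E
python3 - <<'E'
from h import *
o=bot.get_obs();print(o)
ims=[]
for n in("scene","top"):
    c=viewer.capture(n);ims.append(c["frame"])
    print(n,np.round(c["T"],2).tolist())
    for t,z in(("lid_grip",36),("lid_lug",10),("collar",170),("gate",170),("pulse_dot",170),("jar_lid_c",21)):
        for r in viewer.recognise(t,c)[:5]: print(t,np.round(r["centre"],1),round(r["score"],2),np.round(ray(c,r["centre"],z)))
    save(c,n+"1.png",None,1.4)
E
```

```text
{'time': 0.0, 'joint_positions': array([ 9.99005401e-01,  3.42727239e-01,  1.52506700e+00,  1.65120340e-05,
        1.27543709e+00, -1.46023380e-01]), 'dq': array([ 4.18054680e-05, -5.53826035e-04,  3.73491392e-04, -8.55888013e-04,
        6.02123637e-04, -2.60149321e-05]), 'tau': array([-3.14480189e-03, -4.31243420e+01, -2.44214022e+01,  7.14499829e-02,
        5.61124727e-02, -1.19364522e-04]), 'tool_pos': array([216.5798024 , 477.75928985, 226.02520505]), 'tcp_rot': array([-3.13997372e+00, -2.54055504e-04,  2.71582008e+00]), 'contact_force': array([0.52974708, 0.82909006, 0.42569896]), 'moment': array([ 0.05184133, -0.03736254, -0.02980499]), 'finger_force': 0.0, 'grip_width': 91.68449078288704}
scene [[-0.35, 0.55, -0.76, 1386.6], [0.94, 0.19, -0.29, 325.23], [-0.02, -0.81, -0.58, 840.9], [0.0, 0.0, 0.0, 1.0]]
lid_grip [422.5 239. ] 0.88 [355. 425.  36.]
lid_grip [313.3 256.2] 0.73 [547. 109.  36.]
lid_grip [377.1 237.1] 0.72 [392. 282.  36.]
lid_grip [306.4 295.5] 0.7 [705. 135.  36.]
lid_grip [382.5 214.7] 0.59 [262. 281.  36.]
lid_lug [428.7 238.3] 0.87 [311. 448.  10.]
lid_lu
[... 521 characters left out ...]
8, 1326.7], [0.0, 0.0, 0.0, 1.0]]
lid_grip [235.8 146.9] 0.73 [673. 127.  36.]
lid_grip [241.8 197. ] 0.69 [527. 103.  36.]
lid_grip [184.8 209.6] 0.68 [486. 261.  36.]
lid_grip [120.9 266.7] 0.61 [323. 425.  36.]
lid_grip [171.6 295.7] 0.61 [249. 281.  36.]
lid_lug [169.  295.1] 0.73 [250. 294.  10.]
lid_lug [241.8 194.9] 0.71 [538. 106.  10.]
lid_lug [120.4 266.3] 0.65 [325. 436.  10.]
lid_lug [183.9 213.4] 0.63 [480. 269.  10.]
lid_lug [238.1 146.5] 0.63 [683. 123.  10.]
collar [303.4 152.4] 0.62 [621. -63. 170.]
collar [184.  128.4] 0.39 [677. 248. 170.]
gate [303.9 152.7] 0.78 [620. -64. 170.]
pulse_dot [301.5 150.8] 0.94 [625. -58. 170.]
jar_lid_c [381.3 214.5] 0.78 [ 491. -291.   21.]
```

View pics/top1.png

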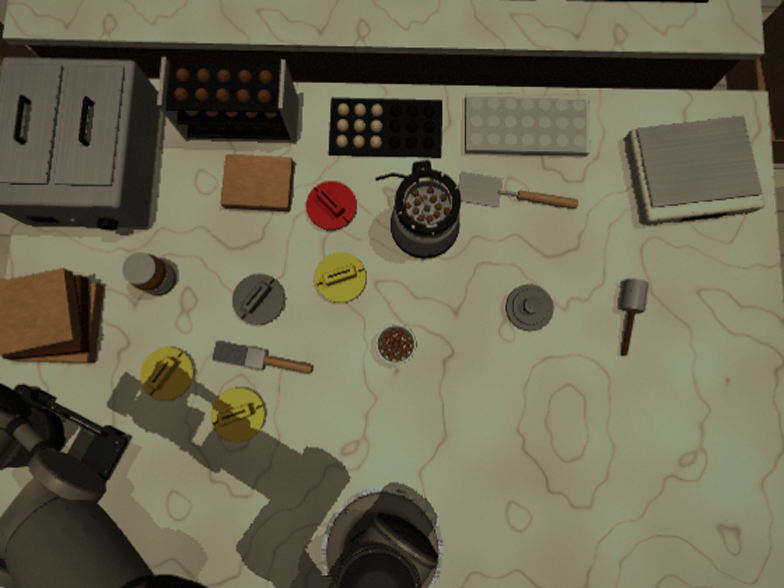

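View pics/scene1.png

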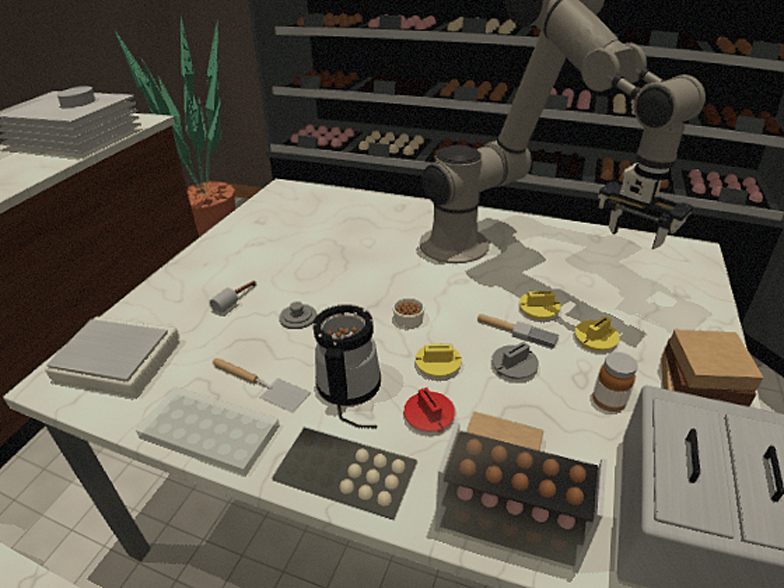

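Candidates (top-image pixels): grey lid with a bar at (185,212), yellow ones at (242,197), (120,267) and (171,296), red one at (236,146), and the grey jar lid with a round knob at (381,214). I choose the grey one at (185,212). The grinder is at (304,148), with its switch column at the top of the image, in the +x direction.

Run:
```python
from h import *
t,r=delta([470,250,230],down(np.radians(144.5)));print(t,r)
c=viewer.capture("wrist");o=bot.get_obs()
R0=R.from_euler('xyz',o["tcp_rot"]);T=np.array(c["T"])
print(R0.inv().apply(T[:3,3]-o["tool_pos"]),(R0.inv().as_matrix()@T[:3,:3]).round(2),c["fov_y"])
```

```text
[-3.24788349 -1.03212306 -0.03247833] [4.50888752e-05 2.86555303e-06 6.16812562e-02]
[  72.16745773    1.03745255 -158.30303611] [[ 0.   -0.96 -0.27]
 [ 1.    0.    0.  ]
 [-0.   -0.27  0.96]] 68.68109994619685
```

```bash
M="python3 -m handwheel"; python3 -m handwheel '-1 -0.32 0 0 0 0 1; -1 -0.32 0 0 0 0 1; -1 -0.32 0 0 0 0 1' | tail -3; python3 -m handwheel '-1 -0.32 0 0 0 0 1; -1 -0.32 0 0 0 0 1; -1 -0.32 0 0 0 0 1' | tail -1;  python3 -m handwheel '-1 -0.32 0 0 0 0 1; -1 -0.32 0 0 0 0 1; -1 -0.32 0 0 0 0 1;-1 -0.32 0 0 0 0.062 1;-1 -0.32 0 0 0 0.062 1;-1 -0.32 0 0 0 0.062 1'
python3 - <<'E'
from h import *
c=viewer.capture("wrist");save(c,"w1.png")
for t,z in(("lid_grip",53),("lid_lug",10)):
  for r in viewer.cut_out(t,c)[:3]:
    m=r["pixels"];print(t,np.round(r["centre"],1),round(r["score"],2),m.sum(),ray(c,r["centre"],z).round(1))
print(bot.get_obs()["tool_pos"],bot.get_obs()["tcp_rot"])
E
```

```text
contact_force: [0.6, 0.7, 0.0]
grip_width: 91.8
finger_force: 0.0
finger_force: 0.0
time: 1.75
tool_pos: [450.8, 266.3, 226.6]
tcp_rot: [-3.142, -0.0, 2.517]
contact_force: [-0.1, 0.1, -0.2]
grip_width: 91.8
finger_force: 0.0
lid_grip [287.4 199.3] 0.94 5464 [463.8 269.6  53. ]
lid_grip [188.9  24.6] 0.87 5905 [269.  292.4  53. ]
lid_grip [343.   17.6] 0.73 3464 [349.9 415.   53. ]
lid_lug [341.1  18.5] 0.9 3497 [343.9 426.6  10. ]
lid_lug [294.2 201.1] 0.85 5501 [479.9 270.   10. ]
lid_lug [187.1  30.8] 0.84 5864 [256.3 284.8  10. ]
[450.26835721 266.96828044 226.76804348] [3.14145562e+00 5.42060836e-05 2.52374658e+00]
```

View pics/w1.png

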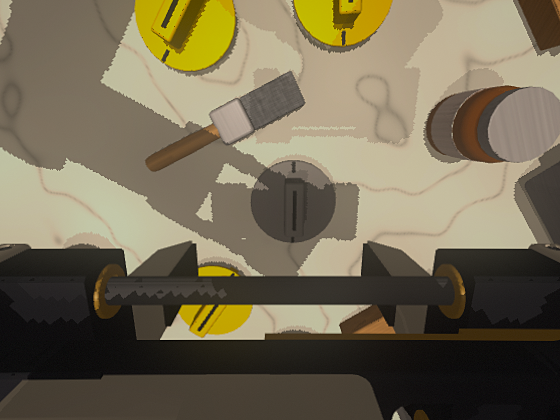

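The grey lid with its bar is at (293,203) in the wrist view. Its pointers are at (293,167) and (292,240), so the bar is nearly parallel to tool x. I have confirmed the choice.

Run:
```python
from h import *
c=viewer.capture("wrist");
g=cv2.cvtColor(c["frame"],cv2.COLOR_RGB2GRAY);
m=viewer.cut_out("lid_grip",c)[0]["pixels"]
ys,xs=np.where(m);print(xs.min(),xs.max(),ys.min(),ys.max())
ctr=cv2.findContours(m.astype(np.uint8),0,1)[0];ctr=max(ctr,key=len)[:,0].astype(float)
P=np.array([ray(c,p,17)[:2] for p in ctr]);h=cv2.convexHull(P.astype(np.float32))
print(cv2.minEnclosingCircle(h),cv2.fitEllipse(h))
sub=g[155:255,240:345];
k=(g<25)&m;n,l,s,ce=cv2.connectedComponentsWithStats(k.astype(np.uint8))
for i in range(1,n):
  if s[i,4]>8: print(s[i],ce[i],ray(c,ce[i],20).round(1),ray(c,ce[i],53).round(1))
save(c,"w2.png",(240,150,350,255),5)
```

```text
136 235 0 71
((248.7415771484375, 291.32977294921875), 52.84383773803711) ((261.0704345703125, 286.7279052734375), (66.49591827392578, 135.8500518798828), 142.53343200683594)
```

View pics/w2.png

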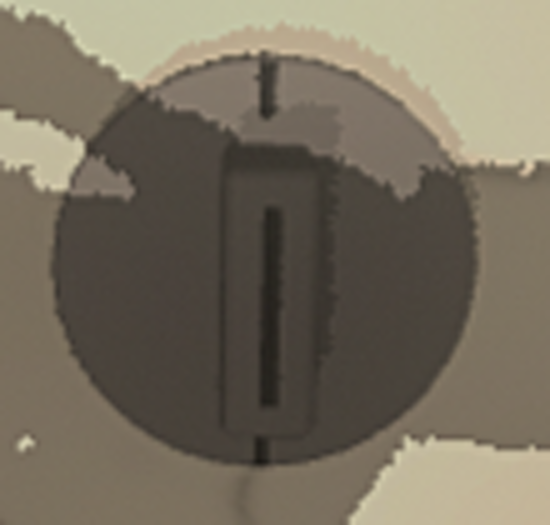

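Run:
```python
from h import *
c=viewer.capture("wrist")
e=[(293.5,161),(292.3,242.7),(250.6,202),(335.4,202)]
Q=[ray(c,p,19)[:2] for p in e];print(np.round(Q,1))
C=(Q[0]+Q[1])/2
print("centre",C,(Q[2]+Q[3])/2,"len",np.linalg.norm(Q[0]-Q[1]),"ang",np.degrees(np.arctan2(*(Q[0]-Q[1])[::-1])))
S=[ray(c,p,53)[:2] for p in((295,192),(293.6,231))];print("slot",np.mean(S,0),np.degrees(np.arctan2(*(S[0]-S[1])[::-1])))
o=bot.get_obs();print(np.degrees(o["tcp_rot"][2]))
C=(C+np.mean(S,0))/2
for z in (120,17): print(delta([*C,z],down(o["tcp_rot"][2])))
# collar
for n in("top","scene"):
  c=viewer.capture(n)
  for r in viewer.cut_out("collar",c)[:1]:
    ys,xs=np.where(r["pixels"]);print(n,xs.min(),xs.max(),ys.min(),ys.max(),len(xs))
  if n=="top":save(c,"col.png",(260,95,360,195),6)
```

```text
[[436.5 299.1]
 [520.8 238.8]
 [447.2 227.6]
 [507.5 312.5]]
centre [478.66777612 268.94390831] [477.32763698 270.04659212] len 103.58068174599241 ang 144.45534536070647
slot [479.61476266 268.43978845] 143.36291915311412
144.55255636253
(array([-0.22650898,  0.1805399 ,  1.06818627]), array([7.61549307e-05, 3.38712089e-05, 4.05180563e-09]))
(array([-0.22639938,  0.18029348,  2.09818624]), array([7.61549307e-05, 3.38712089e-05, 4.05180563e-09]))
top 271 328 115 184 2747
scene 223 271 217 290 2933
```

View pics/col.png

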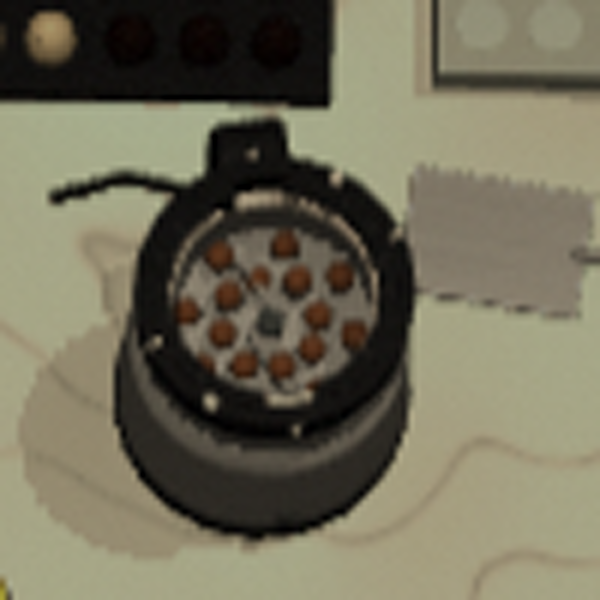

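The collar's dots show at crop pixels (337,178) and (210,402), with the gates near (260,200) and (290,398). That puts the collar's x axis at about +7.5° yaw. Next I grasp the lid.

```bash
python3 -m handwheel '-0.23 0.18 1 0 0 0 1;-0.23 0.18 1 0 0 0 1;-0.23 0.18 1 0 0 0 1'|tail -4
python3 - <<'E'
from h import *
o=bot.get_obs();c=viewer.capture("wrist");save(c,"w3.png")
print(o["tool_pos"],o["tcp_rot"],delta([479.1,268.7,23],down(np.radians(144.4))))
E
```

```text
tcp_rot: [-3.138, -0.002, 2.521]
contact_force: [-0.2, -0.2, -1.2]
grip_width: 91.7
finger_force: 0.0
[478.78035992 267.47839863 123.07960687] [-3.13846905e+00 -1.91727470e-03  2.52136951e+00] (array([-0.00252325,  0.02875305,  0.97270908]), array([-0.00230487, -0.00144112,  0.00019782]))
```

View pics/w3.png

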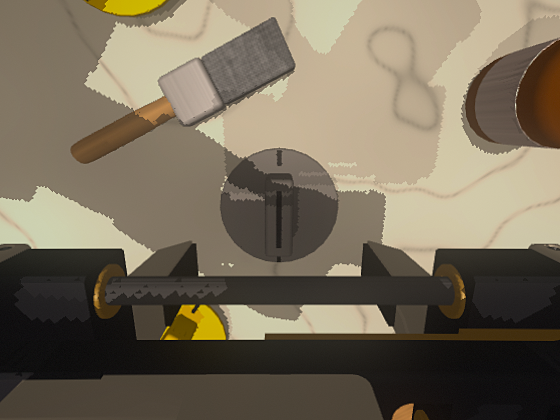

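The bar is centred between the fingers at (279,210), so I descend.

```bash
python3 -m handwheel '0 0 0.98 0 0 0 1;0 0 0.98 0 0 0 1;0 0 0.98 0 0 0 1;0 0 0.98 0 0 0 1'
```

```text
time: 2.88
tool_pos: [477.2, 267.3, 25.7]
tcp_rot: [-3.136, -0.004, 2.521]
contact_force: [0.1, -0.5, 0.8]
grip_width: 91.5
finger_force: 0.0
```

```bash
python3 -m handwheel '0 0 0.02 0 0 0 -1;0 0 0.02 0 0 0 -1;0 0 0.02 0 0 0 -1;0 0 0.02 0 0 0 -1;0 0 0.02 0 0 0 -1;0 0 0.02 0 0 0 -1;0 0 0.02 0 0 0 -1;0 0 0.02 0 0 0 -1'
python3 -m handwheel '0 0 0 0 0 0 -1;0 0 0 0 0 0 -1;0 0 0 0 0 0 -1;0 0 0 0 0 0 -1'
```

```text
time: 3.55
tool_pos: [479.7, 268.1, 27.0]
tcp_rot: [3.141, 0.0, 2.521]
contact_force: [0.0, 0.5, -0.2]
grip_width: 43.5
finger_force: 0.0
time: 3.88
tool_pos: [479.4, 267.9, 26.7]
tcp_rot: [-3.141, -0.0, 2.521]
contact_force: [-0.4, -1.0, 0.9]
grip_width: 22.0
finger_force: 30.0
```

```bash
python3 -m handwheel '0 0 -1 0 0 0 -1;0 0 -1 0 0 0 -1;0 0 -1 0 0 0 -1'|head -2;python3 -m handwheel '0 0 -1 0 0 0 -1;0 0 -1 0 0 0 -1;0 0 -1 0 0 0 -1'|head -2;python3 -m handwheel '-0.3 -0.1 -1 0 0 0 -1;-0.3 -0.1 -1 0 0 0 -1;-0.3 -0.1 -1 0 0 0 -1'|head -2
python3 -m handwheel '-1 -0.45 0 0 0 0 -1;-1 -0.45 0 0 0 0 -1;-1 -0.45 0 0 0 0 -1'|head -2
python3 -m handwheel '-1 -0.45 0 0 0 0 -1;-1 -0.45 0 0 0 0 -1;-1 -0.45 0 0 0 0 -1'|head -2
python3 -m handwheel '-1 -0.45 0 0 0 0 -1;-1 -0.45 0 0 0 0 -1;-1 -0.45 0 0 0 0 -1'
python3 -m handwheel '-0.75 -0.42 0 0 0 0 -1;-0.75 -0.42 0 0 0 0 -1;-0.75 -0.42 0 0 0 0 -1;-0.75 -0.42 0 0 0 0 -1'
python3 - <<'E'
from h import *
o=bot.get_obs();c=viewer.capture("wrist");save(c,"w4.png",None,1.4)
print(o["tool_pos"],o["tcp_rot"],o["time"],o["grip_width"])
E
```

```text
time: 4.13
tool_pos: [481.4, 268.9, 131.0]
time: 4.38
tool_pos: [481.1, 268.8, 232.2]
time: 4.63
tool_pos: [499.4, 241.9, 331.3]
time: 4.88
tool_pos: [554.5, 145.0, 326.6]
time: 5.13
tool_pos: [609.7, 49.4, 325.8]
time: 5.38
tool_pos: [664.7, -45.6, 325.4]
tcp_rot: [-3.14, -0.001, 2.519]
contact_force: [0.5, 0.4, -1.7]
grip_width: 22.0
finger_force: 30.0
time: 5.72
tool_pos: [700.6, -122.6, 323.6]
tcp_rot: [-3.14, -0.004, 2.517]
contact_force: [0.4, 0.5, -1.8]
grip_width: 22.2
finger_force: 30.0
[ 700.56115611 -122.56423578  323.58753449] [-3.14020103 -0.00365241  2.51704148] 5.7167 22.163498915446187
```

View pics/w4.png

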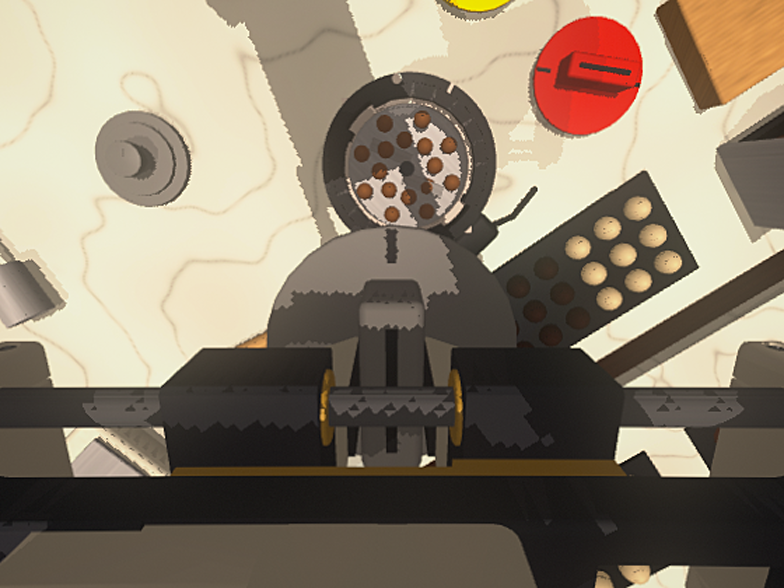

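The lid is held straight. The collar is visible at 1.4× pixels around (410,150), with a dot at (397,78), a lock bar at (450,90) and a gate near (355,122). Next I fit the rim circle and the marks.

```bash
cat > fit.py <<'E'
from h import *
from scipy.optimize import minimize
from scipy.ndimage import map_coordinates
def fit(c,x0,mask):
    g=cv2.GaussianBlur(cv2.cvtColor(c["frame"],cv2.COLOR_RGB2GRAY),(0,0),0.8).astype(float)
    a=np.radians(np.arange(0,360,2))
    def samp(x,y,r,z=170):
        p=proj(c,np.c_[x+r*np.cos(a),y+r*np.sin(a),0*a+z]);ok=mask(p)
        return map_coordinates(g,[p[:,1],p[:,0]],order=1,mode='nearest'),ok
    def cost(v):
        i,ok=samp(v[0],v[1],59);o,ok2=samp(v[0],v[1],62.5);k=ok&ok2
        return -np.clip(o-i,-60,60)[k].mean()
    best=min(((cost((x0[0]+dx,x0[1]+dy)),x0[0]+dx,x0[1]+dy) for dx in np.arange(-14,15,1) for dy in np.arange(-14,15,1)))
    r=minimize(cost,best[1:],method="Nelder-Mead")
    return r.x,r.fun
E
python3 - <<'E'
from fit import *
c=viewer.capture("wrist")
X,f=fit(c,(621,-63),lambda p:(p[:,1]<150)&(p[:,1]>3));print(X,f)
t=viewer.capture("top");X2,f2=fit(t,(621,-63),lambda p:p[:,1]<1e9);print("top",X2,f2)
im=c["frame"].copy()
F=im[40:170,220:370];s=5
B=cv2.resize(F,None,fx=s,fy=s,interpolation=cv2.INTER_CUBIC)
for r in(60.5,45):
  a=np.radians(np.arange(0,360,6));p=proj(c,np.c_[X[0]+r*np.cos(a),X[1]+r*np.sin(a),0*a+170])
  for q in (p-[220,40]+.5)*s: cv2.circle(B,tuple(int(v) for v in q),1,(255,0,0),-1)
cv2.imwrite("pics/w5.png",B[:600,:,::-1])
for n in("gate","pulse_dot","collar"):
  for k in(c,t):
    for r in viewer.recognise(n,k)[:3]: print(n,np.round(r["centre"],1),round(r["score"],2),ray(k,r["centre"],170).round(1))
E
```

```text
[628.12071759 -77.55866252] -15.523391427593287
top [637.8105267  -56.24079873] -5.215106087962868
gate [295.6 115.5] 0.76 [645.  -59.9 170. ]
pulse_dot [292.9 115.3] 0.67 [643.3 -61.9 170. ]
pulse_dot [381.4 218.1] 0.46 [ 456.  -260.6  170. ]
collar [293.9 114.6] 0.57 [643.3 -60.7 170. ]
collar [277.  215.2] 0.36 [ 716.5 -133.7  170. ]
```

View pics/w5.png

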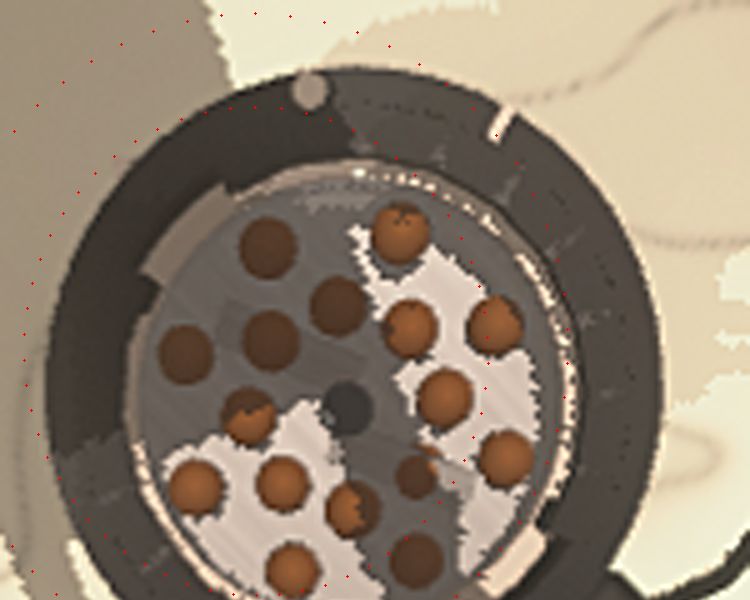

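Run:
```python
from fit import *
from scipy.optimize import least_squares
c=viewer.capture("wrist")
w=lambda p,z=170: ray(c,((p[0]+.5)/5+220-.5,(p[1]+.5)/5+40-.5),z)[:2]
E=np.array([w(p) for p in((47,390),(662,400),(365,68),(85,250),(515,105),(600,210))])
def f(v): return np.hypot(*(E-v[:2]).T)-v[2]
r=least_squares(f,[640,-62,60]);print(r.x,r.fun.round(1))
r0=least_squares(lambda v:np.hypot(*(E-v).T)-60.5,[640,-62]);C=r0.x;print(C,r0.fun.round(1))
for n,p,z in(("dot",(311,92),171),("bar",(502,122),171),("gate-",(184,230),170),("gate+",(515,565),170)):
  d=w(p,z)-C;print(n,w(p,z).round(1),np.hypot(*d).round(1),np.degrees(np.arctan2(d[1],d[0])).round(1))
G=w((184,230)),w((515,565));print(np.mean(G,0),np.degrees(np.arctan2(*(G[1]-G[0])[::-1])))
X=fit(c,C,lambda p:(p[:,1]<150)&(p[:,1]>3));print("auto",X)
t=viewer.capture("top")
for n in("col",):
  q=lambda p:ray(t,((p[0]+.5)/6+260-.5,(p[1]+.5)/6+95-.5),171)[:2]
  D=q((337,178)),q((210,402));print("top dots mid",np.mean(D,0),np.hypot(*(D[0]-D[1])),np.degrees(np.arctan2(*(D[0]-D[1])[::-1])))
```

```text
[646.44058556 -65.07578762  60.07896048] [ 0.5  0.4  0.1 -0.7  1.3 -1.6]
[646.89829775 -65.3747355 ] [ 0.1 -0.   0.2 -0.9  1.4 -1.7]
dot [595.8 -39.7] 57.2 153.3
bar [620.7 -13.6] 58.0 116.8
gate- [601.1 -73.2] 46.5 -170.3
gate+ [690.7 -56.3] 44.7 11.7
[645.90550187 -64.76735511] 10.688580924383572
auto (array([646.36582364, -66.95839299]), np.float64(-59.676335582099455))
top dots mid [646.2529443  -67.28327604] 114.0460069254942 -27.291814514692824
```

```bash
python3 -m handwheel '0.77 0.14 0 0 0 -0.255 -1;0.77 0.14 0 0 0 -0.255 -1;0.77 0.14 0.3 0 0 -0.255 -1;0.77 0.14 0.6 0 0 -0.255 -1;0.77 0.14 0.95 0 0 -0.255 -1;0.77 0.14 0.95 0 0 -0.255 -1;0.77 0.14 0.95 0 0 -0.255 -1;0.77 0.14 0.95 0 0 -0.255 -1'|head -3
python3 -m handwheel '0 0 0 0 0 0 -1;0 0 0 0 0 0 -1;0 0 0 0 0 0 -1'
python3 - <<'E'
from h import *
print(delta([646.3,-65.9,215],down(np.radians(190.2))))
c=viewer.capture("wrist");save(c,"w6.png",(120,60,440,300),2.4);print(bot.get_obs()["tool_pos"])
E
```

```text
time: 6.93
tool_pos: [645.6, -63.2, 231.2]
tcp_rot: [3.141, -0.001, -2.959]
time: 7.18
tool_pos: [646.0, -63.4, 232.3]
tcp_rot: [-3.141, 0.001, -2.962]
contact_force: [-0.3, -0.9, -0.9]
grip_width: 21.7
finger_force: 30.0
(array([ 0.00178839, -0.0247563 ,  0.17269014]), array([-0.00010581,  0.00031825,  0.00041112]))
[645.93737781 -63.42137562 232.16408007]
```

View pics/w6.png

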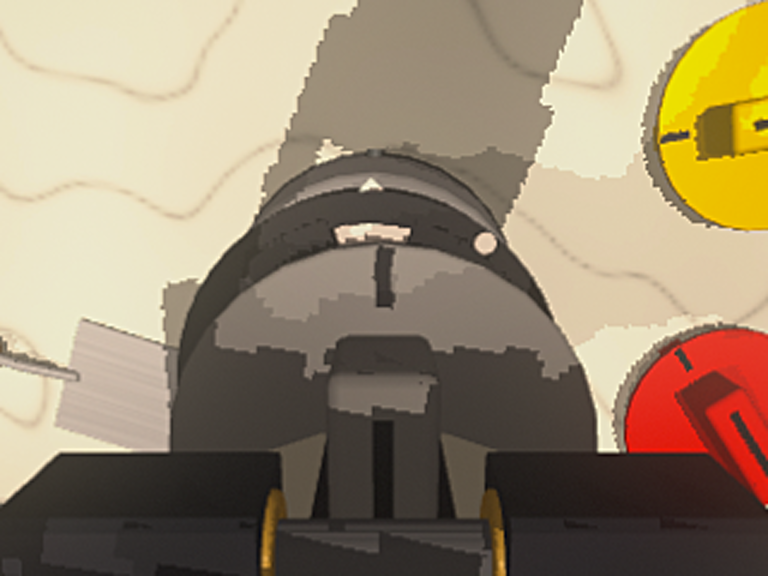

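The -x gate is at crop (372,235) and the pointer at (384,275). The lid therefore needs about 3 mm toward tool -y and a slight counter-clockwise trim before I lower it.

```bash
python3 -m handwheel '0 -0.027 0 0 0 -0.004 -1;0 -0.027 0.2 0 0 -0.004 -1;0 -0.027 0.2 0 0 -0.004 -1;0 -0.027 0.2 0 0 -0.004 -1'
python3 -m handwheel '0 0 0.07 0 0 0 -1;0 0 0.14 0 0 0 -1;0 0 0.14 0 0 0 -1'
python3 -m handwheel '0 0 0.05 0 0 0 -1;0 0 0.10 0 0 0 -1;0 0 0.1 0 0 0 -1'
```

```text
time: 7.57
tool_pos: [645.6, -66.1, 210.8]
tcp_rot: [3.14, -0.003, -2.949]
contact_force: [-0.1, -0.4, -1.7]
grip_width: 21.5
finger_force: 30.0
time: 7.82
tool_pos: [645.7, -65.9, 196.3]
tcp_rot: [3.141, -0.002, -2.948]
contact_force: [-0.8, -0.5, -2.5]
grip_width: 21.8
finger_force: 30.0
time: 8.07
tool_pos: [645.8, -65.9, 186.5]
tcp_rot: [3.141, -0.002, -2.948]
contact_force: [-0.5, 0.1, -2.6]
grip_width: 21.9
finger_force: 30.0
```

```bash
python3 -m handwheel '0 0 0.03 0 0 0 -1;0 0 0.03 0 0 0 -1;0 0 0.03 0 0 0 -1'
python3 -m handwheel '0 0 0.02 0 0 0 -1;0 0 0.02 0 0 0 -1;0 0 0.02 0 0 0 -1'
```

```text
time: 8.32
tool_pos: [646.3, -66.0, 184.7]
tcp_rot: [3.142, 0.0, -2.948]
contact_force: [-0.1, 0.1, -2.2]
grip_width: 21.5
finger_force: 30.0
time: 8.57
tool_pos: [646.3, -66.0, 182.8]
tcp_rot: [3.142, 0.0, -2.948]
contact_force: [-0.4, 0.8, -1.9]
grip_width: 21.8
finger_force: 30.0
```

```bash
python3 -m handwheel '0 0 0.01 0 0 0 -1;0 0 0.01 0 0 0 -1;0 0 0.01 0 0 0 -1'
python3 -m handwheel '0 0 0.01 0 0 0 -1;0 0 0.01 0 0 0 -1;0 0 0.01 0 0 0 -1'
```

```text
time: 8.82
tool_pos: [646.4, -66.1, 182.7]
tcp_rot: [-3.141, 0.001, -2.948]
contact_force: [-2.8, 0.5, 5.5]
grip_width: 21.9
finger_force: 30.0
time: 9.07
tool_pos: [646.4, -66.1, 182.7]
tcp_rot: [-3.141, 0.002, -2.948]
contact_force: [-4.2, 0.5, 9.5]
grip_width: 21.5
finger_force: 30.0
```

It is seated: z = 182.7 with about 8 N of reaction. Now I turn it clockwise.

```bash
python3 -m handwheel '0 0 -0.01 0 0 0.02 -1;0 0 -0.01 0 0 0.045 -1;0 0 -0.01 0 0 0.07 -1;0 0 -0.01 0 0 0.095 -1;0 0 -0.01 0 0 0.12 -1;0 0 -0.01 0 0 0.145 -1;0 0 -0.01 0 0 0.17 -1;0 0 -0.01 0 0 0.19 -1'
python3 -m handwheel '0 0 0 0 0 0 -1;0 0 0 0 0 0 -1;0 0 0 0 0 0 -1'
python3 - <<'E'
from h import *
o=bot.get_obs();print(np.degrees(o["tcp_rot"][2]),o["moment"],o["contact_force"])
c=viewer.capture("wrist");save(c,"w7.png",(180,80,380,230),4)
E
```

```text
time: 9.73
tool_pos: [646.5, -67.4, 182.7]
tcp_rot: [-3.14, 0.002, 2.734]
contact_force: [-2.7, -4.5, 4.5]
grip_width: 22.1
finger_force: 30.0
time: 9.98
tool_pos: [646.7, -67.2, 182.7]
tcp_rot: [-3.141, 0.002, 2.739]
contact_force: [-1.5, -3.8, 5.7]
grip_width: 21.9
finger_force: 30.0
156.92776273390214 [-0.56942611  0.28844787  0.03689446] [-1.45712957 -3.75093214  5.66343947]
```

View pics/w7.png

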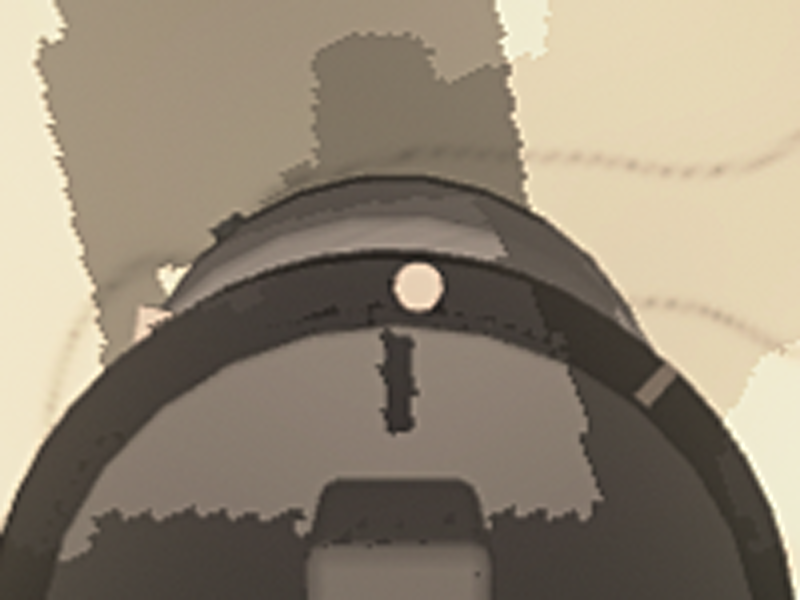

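Run:
```python
from h import *
c=viewer.capture("wrist")
w=lambda p,z:ray(c,((p[0]+.5)/4+180-.5,(p[1]+.5)/4+80-.5),z)[:2]
C=np.array([646.3,-66.2])
for n,p,z in(("dot",(418,287),171),("ptip",(397,332),176),("pend",(400,430),176),("bar",(657,384),171),("wedge",(150,325),170)):
  d=w(p,z)-C;print(n,np.hypot(*d).round(1),np.degrees(np.arctan2(d[1],d[0])).round(1))
```

```text
dot 56.8 154.0
ptip 51.2 156.8
pend 37.9 156.2
bar 56.5 117.1
wedge 61.7 -169.6
```

The pointer is at crop (397,332), still about 3° short of the dot at (418,287), so I turn the rest.

```bash
python3 -m handwheel '0 0 0 0 0 0.009 -1;0 0 0 0 0 0.018 -1;0 0 0 0 0 0.018 -1;0 0 0 0 0 0.018 -1;0 0 0 0 0 0.018 -1;0 0 0 0 0 0.018 -1'
python3 - <<'E'
from h import *
o=bot.get_obs();print(np.degrees(o["tcp_rot"][2]),o["moment"],o["contact_force"],o["dq"].round(4))
c=viewer.capture("wrist");save(c,"w8.png",(180,80,380,230),4)
E
```

```text
time: 10.58
tool_pos: [646.6, -67.2, 182.7]
tcp_rot: [-3.141, 0.002, 2.682]
contact_force: [-2.0, -3.5, 5.9]
grip_width: 21.4
finger_force: 30.0
153.6910027221568 [-0.59462382  0.40823037  0.13852809] [-1.97797092 -3.48065997  5.93740501] [-0.0007 -0.0009 -0.001   0.0006 -0.0003  0.0008]
```

View pics/w8.png

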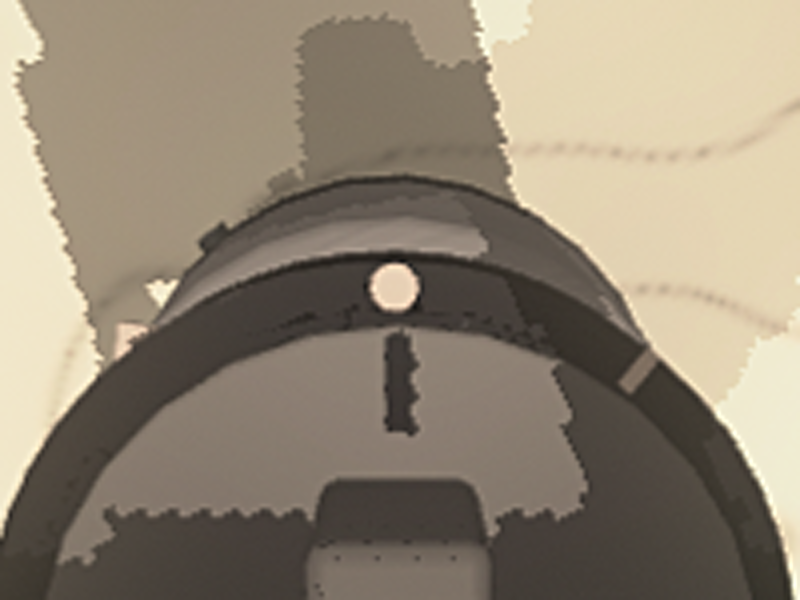

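The pointer at crop (399,380) now stands at the dot (394,287), within about 0.5°. The lid is seated flat and held by the grip, so I hand in.

```bash
python3 -c "
from plant import bot
print(bot.close_job())"
```

```text
the job is handed in; nothing more can be done
None
```

The grinder's lid is seated flat in the collar and turned clockwise until its pointer stands within about 0.5° of the dot; I handed the job in with the gripper still holding the grip, and it is not in the lock.

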